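# Sort the cushion pads by feel and wedge the springy one in the trimming cradle

## Robot

A 7-joint arm with a two-finger parallel gripper is mounted at the origin on the work surface. World frame = base frame: x ahead of the robot, y to its left, z up, the work surface at z = 0. Lengths are in mm, angles in rad, forces in N, time in s.
With the tool pointing down it reaches from about 400 to 925 mm from the base axis. Payload 4.1 kg.
Tool frame: the origin (TCP) lies on the centre line of the jaws, within the pads' length; the fingertips stand 22 mm ahead of it and the grasp point (between the pads) lies 3 mm ahead of it; z points along the fingers, x is the direction in which the jaws open and shut, and the axes are right-handed (so a half turn about z gives the same grasp; the last joint's range is limited). The gripper opens to 85 mm and grips with 20 to 120 N. Pads are 22 mm wide; open, the fingers measure 114 mm over their backs; the gripper's body (76 mm by 85 mm) begins 54 mm behind the grasp point. The pads swing forward as they close: fully open they stand 13 mm farther back than shut.
Start: joints at [1.064, 0.398, 0.045, 1.537, -0.019, 1.207, -0.051], TCP at [257.822, -596.714, 253.347] pointing down, gripper open.
Joint ranges: [-2.82, 2.82], [-0.49, 2.23], [-1.37, 1.46], [0, 2.46], [-1.36, 4.5], [0.23, 2], [-2.94, 2.94]. Speed limits (rad/s): [2.57, 2.57, 3.14, 3.14, 3.14, 3.14, 3.14].

## Interface

Orientations are given as a unit quaternion [x, y, z, w].
In Python, from plant import env, eyes gives the robot as it stands.
- The arm moves only by the tool servo_tool, never from a script. Its arguments are lists of equal length, an entry for each row: "linear": the shift along the tool's x, y, z in cm, a list of three; "roll": the turn about the tool's z in rad; "hand": the opening in per cent of the stroke, from 0 (shut) to 100 (fully open). In form: {"linear": [[dx, dy, dz], ...], "roll": [roll, ...], "hand": [hand, ...]}. A call has 1 to 10 rows; each row shifts and turns the commanded pose from where the row before left it, along the tool's axes as they then stand; what a row does not reach is not made up. A row lasts 1/8 s, in which the tool goes at most 62.5 mm and 10.7 degrees, less where a joint would pass 70% of its speed; a pose out of reach is approached as far as the arm can. A call is refused whole if a number of a shift passes 6.25 or a number of a turn 0.188, either way. A call with a gripper value outside its range is refused whole. The fingers move at their own pace and stop on an object; the grip force is fixed at half the most. Time passes only in rows, so rows that do not move let the fingers close. It gives the time, the measured TCP pose, the force and the opening at its end, in the units of the state.
- env.get_obs(): the state, without advancing time (a new reading comes with each control period).
- eyes.grab_frame(name): name is "side" or "top" or "wrist"; returns the picture (420x560x3 uint8, red, green, blue); there is no depth.
- eyes.get_calibration(name): a dict with "fovy" (degrees; the focal length in pixels is half the picture's height over the tangent of half this angle, whatever the lens; pixels are square), "cx", "cy" (the principal point, pixels), "extrinsics" (4x4, takes a point from camera to world coordinates). Camera axes: x right, y up, looking along -z (the intrinsics and any distortion apply to the point x, -y, -z); pixel columns grow to the right and rows downward; lengths in mm; the calibration is good to about 2 mm. A picture is of the moment at which its call begins: read the wrist's pose just before it. get_calibration takes no time and is no camera call; for the wrist camera it gives the pose at the moment of the call.
- env.hand_in(): hands the job in, once; it reports no verdict.
The state is a dict: "t": time; "joint_positions": joint angles; "dq": joint speeds; "joint_efforts": joint torques, N m; "position": TCP position; "ee_rot": TCP orientation; "contact_force": force on the tool from outside, world axes, zero at the start; "wrist_torque": the same for the moment, N m; "opening": finger opening in mm.
Only numpy, scipy, OpenCV 4.12 (cv2) and the standard library are available. Lean on these libraries where they do the work, as an engineer would, in place of code of your own. Each camera call takes 0.05 s, during which the arm holds its last target.

## Task

One of the three cushion pads on the pottery bench is still springy and the other two have perished hard; they look alike, so judge them by squeezing them gently between the fingers, never harder than about 40 N. Squeeze the springy pad narrow enough to enter the slot of the wooden cradle, seat it upright and fully home on the slot's floor without forcing it, and let it spring out to wedge there; put both hard pads in the grey tray. Leave the mug, the brush and the wooden stick alone.

Things in the scene. Friction and masses are not known exactly. Their poses are not given: they have to be found in the camera images.
- pad_a_center (a point): Centre, 29 mm above the underside, of an upright cushion pad: two 8 mm plywood faces with a black rubber core between. 46 mm wide along its x (squeezing direction, across the faces), 50 mm along y, 58 mm tall, about 120 g. The three pads look alike; which one is springy is not told. The point stays 23 mm inside the outer surface of the -x face when the pad is squeezed
- pad_b_center (a point): Same point and axes of the second pad, alike. The faces of the springy pad move together, parallel, by about 1 mm for every 3 N of grip (about 6 mm at 20 N, 13 mm at most); those of a hard pad give less than 2 mm at 20 N
- pad_c_center (a point): Same point and axes of the third pad, alike. Fingertips that reach no lower than 24 mm above a pad's underside stay clear of the cradle's rim (20 mm above the slot's floor) and of the tray's rim (17 mm above its floor)
- slot (a point): Centre of the floor of the slot in the wooden cradle, fixed to the bench. Open above, upright walls without bevel: 43 mm wide along this x, 3 mm narrower than an unsqueezed pad, 60 mm long along y, 20 mm deep; floor 10 mm and rim 30 mm above the bench. The pad goes in with its x along the slot's x (either way round)
- cradle: The wooden cradle: a 100 x 120 x 10 mm base board with the dark wooden slot frame on it, 71 x 88 mm outside; origin at the centre of its underside on the bench, 10 mm below the slot's floor; axes those of the slot
- tray: Grey open tray fixed to the bench, 120 mm along its x, 210 mm along its y, 22 mm high, walls and floor 5 mm thick; origin at the centre of its underside. Roomy enough for two pads side by side along y
- mug: Bystander: terracotta mug, 76 mm across, 85 mm high; origin at the centre of its underside
- brush: Bystander: brush lying on the bench; origin at its underside
- stick: Bystander: flat wooden stick 35 x 180 x 10 mm lying on the bench; origin at the centre of its underside
There are look-alikes about, which are no part of the job. What is shaped like the part that bears pad_b_center but green is not meant. There is more than one size of the tray; the job needs the larger.

How it is judged:
By the outcome, as a careful person would: the job done as asked, in the order asked, and still so for the second after the job is handed in, with the robot touching nothing.
It also fails if it takes over 67 s, if anything falls off the work surface, if the arm or the gripper's body presses on something with over 40 N, if the wrist force passes 120 N, or if a joint passes its speed limit or range.

## Working session

There is one attempt and no reset: what is moved stays moved. The work goes in short steps, Python scripts to look and compute and a tool call to move; the robot and the scene stay as the last step left them, time stands still between calls to the robot, and variables do not carry over. Pictures are saved under pics/ and viewed, and the job is handed in when it is done.

Besides the shell and the picture viewer there is one more tool, called after "Request:" by a JSON object that holds its "op" and its "data", one argument or row to a line. servo_tool: Moves the arm, as the interface text tells. Its arguments: {"type":"object","properties":{"linear":{"type":"array","items":{"type":"array","items":{"type":"number"}}},"roll":{"type":"array","items":{"type":"number"}},"hand":{"type":"array","items":{"type":"number"}}},"required":["linear","roll","hand"]}

```bash
ls; mkdir -p pics; cat > h.py <<'E'
from plant import env, eyes
import numpy as np, cv2
def snap(n,f):
    im=eyes.grab_frame(n); cv2.imwrite('pics/'+f,im[:,:,::-1]); return im
E
python3 - <<'E'
from h import *
o=env.get_obs(); print(o)
snap('top','top0.png'); snap('side','side0.png'); snap('wrist','wrist0.png')
for n in('top','side','wrist'): print(n,eyes.get_calibration(n))
E
```

```text
pics
{'t': 0.0, 'joint_positions': array([ 1.06399226,  0.39923211,  0.04499578,  1.53790903, -0.01867587,
        1.20690253, -0.05066901]), 'dq': array([-6.57145157e-04, -8.37486824e-04, -3.34236217e-04,  2.17327313e-05,
        7.78545253e-04, -2.45500116e-03, -1.66251164e-04]), 'joint_efforts': array([-3.55208304e-04, -4.75120032e+01,  1.36403449e+00, -2.54215980e+01,
        1.13865273e-02,  9.56172938e-03,  2.10796287e-06]), 'position': array([ 257.58140925, -596.12310884,  252.22383107]), 'ee_rot': array([ 8.35692522e-01, -5.49196666e-01, -8.86981104e-04, -4.93867584e-04]), 'contact_force': array([-0.28420526,  0.71869852, -0.41141301]), 'wrist_torque': array([ 0.016501  , -0.07089001,  0.07867895]), 'opening': 85.42784143784151}
top {'fovy': 54.87146222371564, 'cx': 279.5815155885115, 'cy': 209.41860558318123, 'extrinsics': array([[ 2.48056450e-03,  9.84689450e-01, -1.74300128e-01,
         4.51700454e+02],
       [-9.99744318e-01, -1.47551766e-03, -2.25637065e-02,
         1.79856353e+01],
       [-2.24754267e-02,  1.74311534e-01,  9.84434022e-01,
         9.62433409e+02],
 
[... 266 characters left out ...]
],
       [-5.11664697e-01,  6.44977791e-01, -5.67629181e-01,
        -5.01261260e+02],
       [-8.18993325e-03,  6.56968526e-01,  7.53873518e-01,
         7.56758804e+02],
       [ 0.00000000e+00,  0.00000000e+00,  0.00000000e+00,
         1.00000000e+00]])}
wrist {'fovy': 59.59462165524938, 'cx': 281.2072715706351, 'cy': 216.33551433258992, 'extrinsics': array([[ 3.96380919e-01,  8.74906146e-01,  2.78247018e-01,
         3.28155413e+02],
       [-9.18085123e-01,  3.78189596e-01,  1.18711146e-01,
        -5.64981056e+02],
       [-1.36901613e-03, -3.02509281e-01,  9.53145456e-01,
         3.73993492e+02],
       [ 0.00000000e+00,  0.00000000e+00,  0.00000000e+00,
         1.00000000e+00]])}
```

View pics/top0.png

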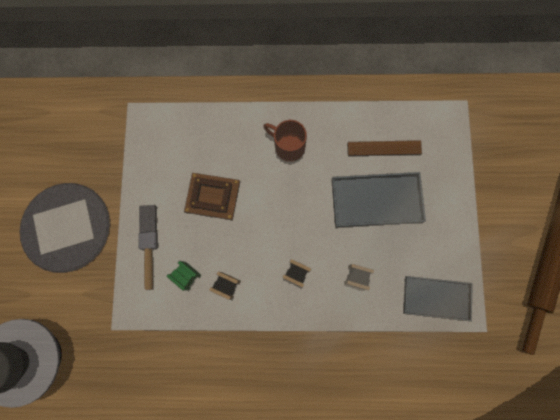

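View pics/side0.png

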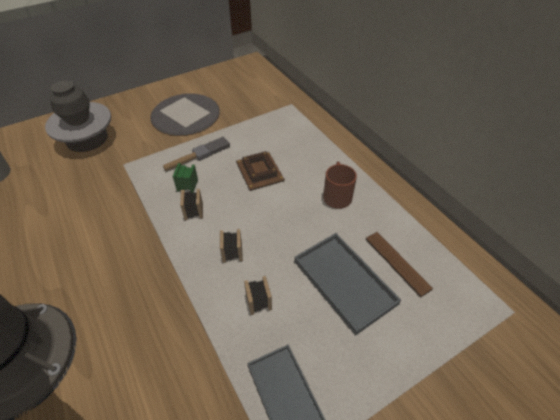

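View pics/wrist0.png

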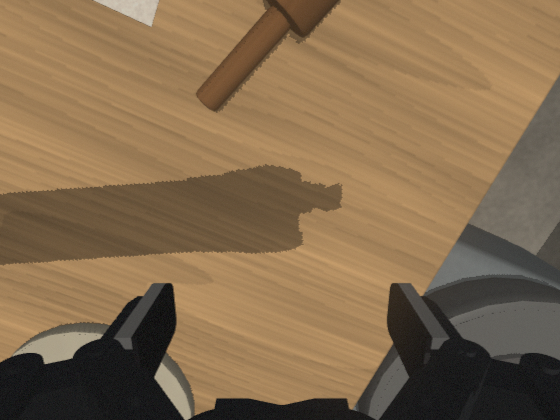

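```bash
python3 - <<'E'
import cv2,numpy as np
im=cv2.imread('pics/top0.png')
a=cv2.resize(im[250:310,160:390],None,fx=3.4,fy=3.4,interpolation=cv2.INTER_CUBIC)
b=cv2.resize(im[160:240,160:440],None,fx=2.8,fy=2.8,interpolation=cv2.INTER_CUBIC)
a=cv2.copyMakeBorder(a,0,0,0,800-a.shape[1],0); b=cv2.copyMakeBorder(b,0,0,0,800-b.shape[1],0)
cv2.imwrite('pics/z0.png',np.vstack([a,b]))
im=cv2.imread('pics/side0.png')
cv2.imwrite('pics/z1.png',cv2.resize(im[130:330,150:410],None,fx=3,fy=3,interpolation=cv2.INTER_CUBIC))
E
```

```text
(no output)
```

View pics/z0.png

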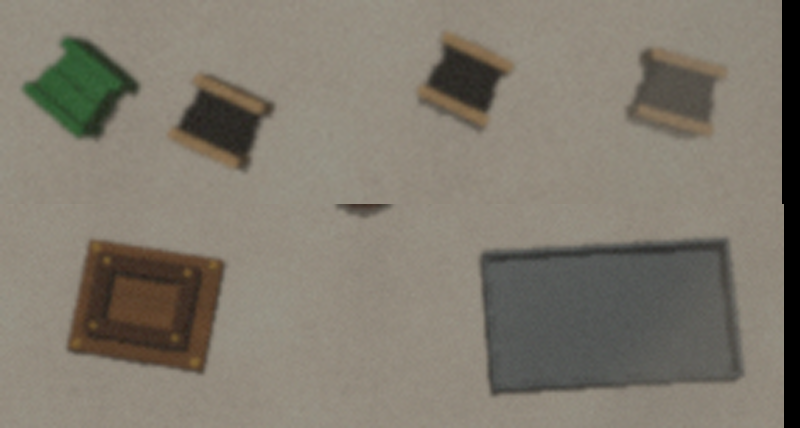

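View pics/z1.png

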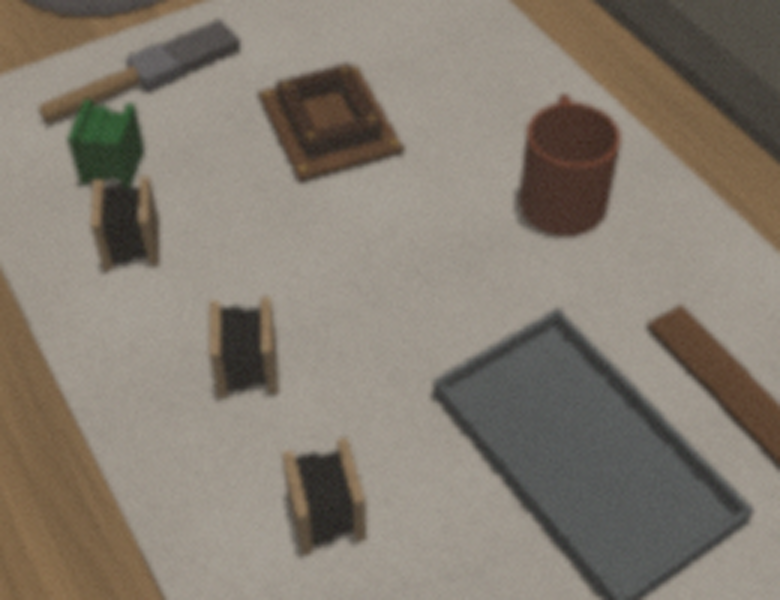

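```bash
cat >> h.py <<'E'
def ray(n,uv,c=None):
    c=c or eyes.get_calibration(n); f=210/np.tan(np.radians(c['fovy']/2))
    u,v=uv; d=np.array([(u-c['cx'])/f,-(v-c['cy'])/f,-1.0]); E=c['extrinsics']
    return E[:3,3],E[:3,:3]@d
def w(n,uv,z,c=None):
    o,d=ray(n,uv,c); return (o+d*(z-o[2])/d[2])
def proj(n,P,c=None):
    c=c or eyes.get_calibration(n); f=210/np.tan(np.radians(c['fovy']/2)); E=c['extrinsics']
    p=(np.asarray(P,float)-E[:3,3])@E[:3,:3]
    return np.stack([c['cx']-f*p[...,0]/p[...,2],c['cy']+f*p[...,1]/p[...,2]],-1)
E
python3 - <<'E'
from h import *
A=lambda p:(160+p[0]/3.4,250+p[1]/3.4); B=lambda p:(160+p[0]/2.8,160+(p[1]-204)/2.8)
for n,g,z,pts in [('P1',A,58,[(200,73),(272,100),(243,170),(170,135)]),('P2',A,58,[(446,32),(512,65),(484,130),(420,90)]),('P3',A,58,[(645,47),(727,70),(710,135),(636,105)]),
 ('cradle',B,10,[(92,240),(223,262),(204,372),(68,350)]),('slotin',B,30,[(107,270),(190,278),(180,334),(97,324)]),('tray',B,22,[(481,253),(727,240),(742,377),(492,394)])]:
    q=np.array([w('top',g(p),z)[:2] for p in pts]); e=[np.linalg.norm(q[i]-q[(i+1)%4]).round() for i in range(4)]
    v=(q[0]+q[1]-q[2]-q[3]); # 'up' dir = +x
    v2=(q[0]+q[3]-q[1]-q[2])
    print(n,q.mean(0).round(1),e,'x-axis deg',np.degrees(np.arctan2(v[1],v[0])).round(1),'y deg',(np.degrees(np.arctan2(v2[1],v2[0]))-90).round(1))
o=env.get_obs(); from scipy.spatial.transform import Rotation as R
print(R.from_quat(o['ee_rot']).as_matrix().round(3))
E
```

```text
P1 [442.6 158.5] [np.float64(50.0), np.float64(48.0), np.float64(53.0), np.float64(44.0)] x-axis deg -23.3 y deg -22.4
P2 [4.687e+02 1.000e-01] [np.float64(48.0), np.float64(45.0), np.float64(48.0), np.float64(41.0)] x-axis deg -24.2 y deg -29.0
P3 [ 462.6 -138. ] [np.float64(54.0), np.float64(43.0), np.float64(51.0), np.float64(38.0)] x-axis deg -13.8 y deg -18.7
cradle [652.9 202.2] [np.float64(117.0), np.float64(97.0), np.float64(119.0), np.float64(99.0)] x-axis deg -9.1 y deg -9.6
slotin [652.2 201.2] [np.float64(71.0), np.float64(49.0), np.float64(71.0), np.float64(47.0)] x-axis deg -8.3 y deg -6.4
tray [ 641.1 -192.5] [np.float64(209.0), np.float64(118.0), np.float64(208.0), np.float64(121.0)] x-axis deg 3.0 y deg 3.4
[[ 0.397 -0.918 -0.001]
 [-0.918 -0.397  0.001]
 [-0.002  0.    -1.   ]]
```

Request:
{"op": "servo_tool", "data": {
  "linear": [
    [-3.4,-3.7,0],
    [-3.4,-3.7,0],
    [-3.4,-3.7,0],
    [-3.4,-3.7,0],
    [-3.4,-3.7,0],
    [-3.4,-3.7,0],
    [-3.4,-3.7,0],
    [-3.4,-3.7,0],
    [-3.4,-3.7,0],
    [-3.4,-3.7,0]
  ],
  "roll": [0,0,0,0,0,0,0,0,0,0],
  "hand": [100,100,100,100,100,100,100,100,100,100]
}}

```text
t: 1.4
position: [462.9, -136.3, 253.2]
ee_rot: [0.836, -0.549, 0.0, 0.0]
contact_force: [0.2, -0.2, -1.0]
opening: 85.4
```

Request:
{"op": "servo_tool", "data": {
  "linear": [
    [0,0,0],
    [0,0,0],
    [0,0,0],
    [0,0,0],
    [0,0,0],
    [0,0,0],
    [0,0,0]
  ],
  "roll": [-0.16,-0.16,-0.16,-0.16,-0.16,0,0],
  "hand": [100,100,100,100,100,100,100]
}}

```text
t: 2.28
position: [462.5, -137.9, 253.2]
ee_rot: [0.983, -0.182, -0.0, 0.0]
contact_force: [0.5, 0.1, 1.2]
opening: 85.2
```

```bash
cat >> h.py <<'E'
from scipy.spatial.transform import Rotation as R
def st():
    o=env.get_obs(); M=R.from_quat(o['ee_rot']).as_matrix()
    print('t',round(o['t'],2),'p',o['position'].round(1),'yaw',np.degrees(np.arctan2(M[1,0],M[0,0])).round(2),'tilt',M[:2,2].round(4),'F',o['contact_force'].round(1),'open',o['opening'].round(2),'q',o['joint_positions'].round(2)); return o,M
def to(x,y,z,yaw=None):
    o,M=st(); d=M.T@(np.array([x,y,z])-o['position']); print('tool cm',(d/10).round(2))
    if yaw is not None:
        c=np.degrees(np.arctan2(M[1,0],M[0,0])); print('roll',-np.radians(yaw-c).round(4))
E
python3 - <<'E'
from h import *
st(); c=eyes.get_calibration('wrist'); snap('wrist','w1.png'); np.save('c1.npy',c,allow_pickle=True)
E
```

```text
Traceback (most recent call last):
  File "h.py", line 18, in st
    print('t',round(o['t'],2),'p',o['position'].round(1),'yaw',np.degrees(np.arctan2(M[1,0],M[0,0])).round(2),'tilt',M[:2,2].round(4),'F',o['contact_force'].round(1),'open',o['opening'].round(2),'q',o['joint_positions'].round(2)); return o,M
                                                                                                                                                                             ^^^^^^^^^^^^^^^^^^
AttributeError: 'float' object has no attribute 'round'
```

```bash
sed -i "s/o\['opening'\].round(2)/round(float(o['opening']),2)/" h.py
python3 - <<'E'
from h import *
st(); c=eyes.get_calibration('wrist'); snap('wrist','w1.png'); np.save('c1.npy',c,allow_pickle=True)
E
```

```text
t 2.27 p [ 462.5 -137.9  253.2] yaw -20.93 tilt [-0.0002 -0.    ] F [0.5 0.1 1.2] open 85.21 q [ 0.52  0.11 -0.34  1.92  0.04  1.12 -0.2 ]
```

View pics/w1.png

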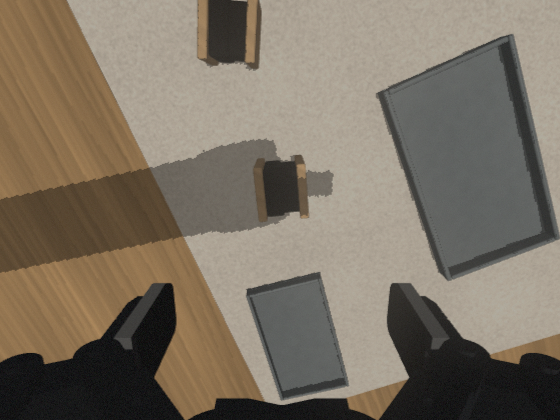

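```bash
python3 - <<'E'
from h import *
im=cv2.imread('pics/w1.png'); a=cv2.resize(im[145:235,235:345],None,fx=7,fy=7,interpolation=cv2.INTER_CUBIC); cv2.imwrite('pics/z2.png',a[:600])
c=np.load('c1.npy',allow_pickle=True).item()
print(proj('wrist',[[462.5,-137.9,58],[462.5,-137.9,0]],c))
E
```

```text
[[282.20984362 192.0321919 ]
 [282.05821022 178.64883801]]
```

View pics/z2.png

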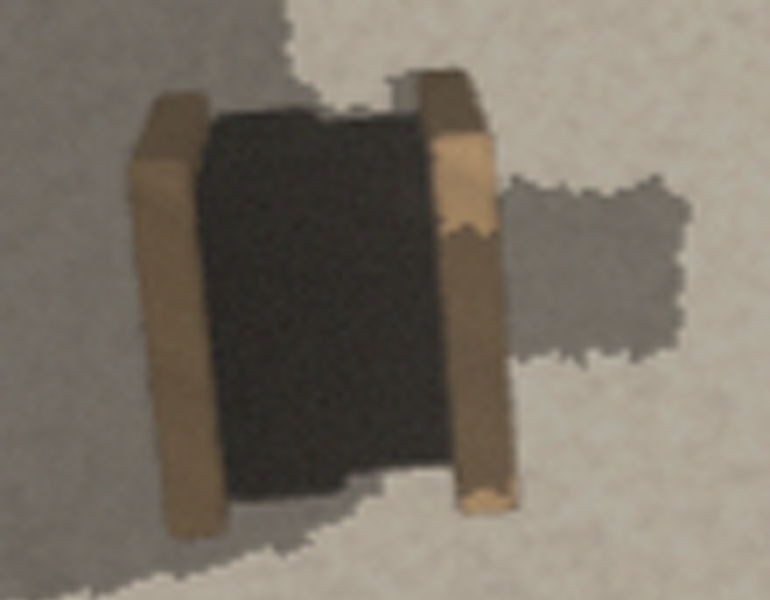

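```bash
cat >> h.py <<'E'
def quad(pts,z,c,name='wrist'):
    # pts TL,TR,BR,BL in image; tool x = image right
    q=np.array([w(name,p,z,c)[:2] for p in pts]); e=[float(np.linalg.norm(q[i]-q[(i+1)%4]).round(1)) for i in range(4)]
    v=q[1]+q[2]-q[0]-q[3]; u=q[0]+q[1]-q[2]-q[3]
    print(q.mean(0).round(1),e,'xdir',np.degrees(np.arctan2(v[1],v[0])).round(1),'updir-90',(np.degrees(np.arctan2(u[1],u[0]))-90).round(1))
E
python3 - <<'E'
from h import *
c=np.load('c1.npy',allow_pickle=True).item()
quad([(235+x/7,145+y/7) for x,y in [(132,160),(492,132),(518,510),(165,535)]],58,c)
quad([(378,95),(512,36),(558,236),(447,279)],22,c)
E
```

```text
[ 461.6 -138.9] [44.8, 49.4, 45.9, 49.2] xdir -16.6 updir-90 -16.6
[ 641.8 -192.1] [123.2, 203.9, 117.9, 206.4] xdir 3.0 updir-90 3.7
```

```bash
python3 - <<'E'
from h import *
to(461.8,-138.7,47,-16.6)
E
```

```text
t 2.33 p [ 462.5 -137.8  253.2] yaw -20.9 tilt [-0.0002 -0.0001] F [-0.6 -0.4  1. ] open 85.38 q [ 0.52  0.11 -0.34  1.92  0.04  1.12 -0.2 ]
tool cm [-0.03  0.1  20.62]
roll -0.075
```

Request:
{"op": "servo_tool", "data": {
  "linear": [
    [0,0.1,4],
    [0,0,4],
    [0,0,4],
    [0,0,4],
    [0,0,2.6],
    [0,0,2],
    [0,0,0],
    [0,0,0],
    [0,0,0],
    [0,0,0]
  ],
  "roll": [-0.075,0,0,0,0,0,0,0,0,0],
  "hand": [100,100,100,100,100,100,75,65,58,58]
}}

```text
t: 3.58
position: [462.8, -139.0, 48.1]
ee_rot: [0.99, -0.144, 0.001, 0.0]
contact_force: [0.0, -0.5, -0.7]
opening: 49.7
```

Request:
{"op": "servo_tool", "data": {
  "linear": [
    [0,0,0],
    [0,0,0]
  ],
  "roll": [0,0],
  "hand": [55,55]
}}

```text
t: 3.82
position: [462.4, -138.9, 47.5]
ee_rot: [0.99, -0.144, 0.0, 0.0]
contact_force: [-0.6, 0.8, -0.2]
opening: 46.9
```

Request:
{"op": "servo_tool", "data": {
  "linear": [
    [0,0,0],
    [0,0,0]
  ],
  "roll": [0,0],
  "hand": [53.5,53.5]
}}

```text
t: 4.08
position: [462.2, -138.8, 47.4]
ee_rot: [0.99, -0.143, -0.0, 0.0]
contact_force: [-0.9, -0.1, 3.3]
opening: 45.8
```

Request:
{"op": "servo_tool", "data": {
  "linear": [
    [0,0,0],
    [0,0,0],
    [0,0,0]
  ],
  "roll": [0,0,0],
  "hand": [52.5,52.5,52.5]
}}

```text
t: 4.45
position: [462.4, -138.9, 47.5]
ee_rot: [0.99, -0.143, 0.0, 0.0]
contact_force: [-0.7, 0.8, 5.1]
opening: 45.0
```

Request:
{"op": "servo_tool", "data": {
  "linear": [
    [0,0,0],
    [0,0,0],
    [0,0,0]
  ],
  "roll": [0,0,0],
  "hand": [51.5,51.5,51.5]
}}

```text
t: 4.82
position: [462.6, -138.9, 47.6]
ee_rot: [0.99, -0.144, 0.0, 0.0]
contact_force: [-1.7, 1.0, 6.2]
opening: 44.5
```

Request:
{"op": "servo_tool", "data": {
  "linear": [
    [0,0,0],
    [0,0,0],
    [0,0,0]
  ],
  "roll": [0,0,0],
  "hand": [50.5,50.5,50.5]
}}

```text
t: 5.2
position: [462.7, -138.9, 47.7]
ee_rot: [0.99, -0.144, 0.0, 0.0]
contact_force: [-2.2, 0.5, 7.0]
opening: 43.3
```

```bash
python3 - <<'E'
from h import *
for i in range(3): st(); eyes.grab_frame('top')
E
```

```text
t 5.2 p [ 462.7 -138.9   47.7] yaw -16.5 tilt [ 0.0007 -0.0004] F [-2.2  0.5  7. ] open 43.28 q [ 0.47  0.39 -0.31  2.11  0.19  0.67 -0.26]
t 5.25 p [ 462.7 -138.9   47.8] yaw -16.5 tilt [ 0.0007 -0.0004] F [-0.9  0.2  5.8] open 43.23 q [ 0.47  0.39 -0.31  2.11  0.19  0.67 -0.26]
t 5.3 p [ 462.7 -138.9   47.7] yaw -16.51 tilt [ 0.0007 -0.0004] F [-2.2  0.6  7. ] open 43.38 q [ 0.47  0.39 -0.31  2.11  0.19  0.67 -0.26]
```

```bash
python3 - <<'E'
from h import *
to(468.7,0,180,-24)
E
```

```text
t 5.35 p [ 462.7 -138.9   47.7] yaw -16.5 tilt [ 0.0007 -0.0004] F [-1.4 -0.3  6.6] open 43.36 q [ 0.47  0.39 -0.31  2.11  0.19  0.67 -0.26]
tool cm [ -3.36 -13.49 -13.23]
roll 0.1308
```

Request:
{"op": "servo_tool", "data": {
  "linear": [
    [0,0,0],
    [0,0,0],
    [0,0,-4.2],
    [0,0,-4.5],
    [-0.9,-3.4,-4.5],
    [-0.9,-3.4,0],
    [-0.8,-3.4,0],
    [-0.8,-3.3,0],
    [0,0,0],
    [0,0,0]
  ],
  "roll": [0,0,0,0,0,0,0,0,0.13,0],
  "hand": [70,85,90,90,90,90,90,90,90,90]
}}

```text
t: 6.6
position: [467.7, 0.6, 179.0]
ee_rot: [0.978, -0.206, -0.0, 0.0]
contact_force: [0.1, -1.0, -1.3]
opening: 76.7
```

```bash
python3 - <<'E'
from h import *
st(); c=eyes.get_calibration('wrist'); im=snap('wrist','w2.png'); np.save('c2.npy',c,allow_pickle=True)
E
```

```text
t 6.6 p [467.7   0.6 179. ] yaw -23.81 tilt [-0.0005 -0.0002] F [ 0.1 -1.  -1.3] open 76.68 q [ 0.31  0.17 -0.44  2.03  0.09  0.96 -0.59]
```

View pics/w2.png

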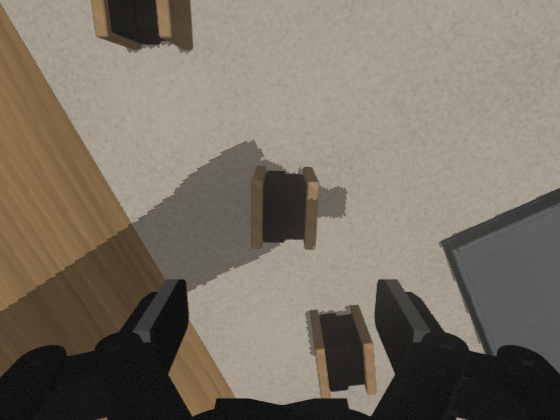

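```bash
python3 - <<'E'
import cv2
im=cv2.imread('pics/w2.png'); cv2.imwrite('pics/z3.png',cv2.resize(im[160:255,235:335],None,fx=6,fy=6,interpolation=cv2.INTER_CUBIC))
E
```

```text
(no output)
```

View pics/z3.png

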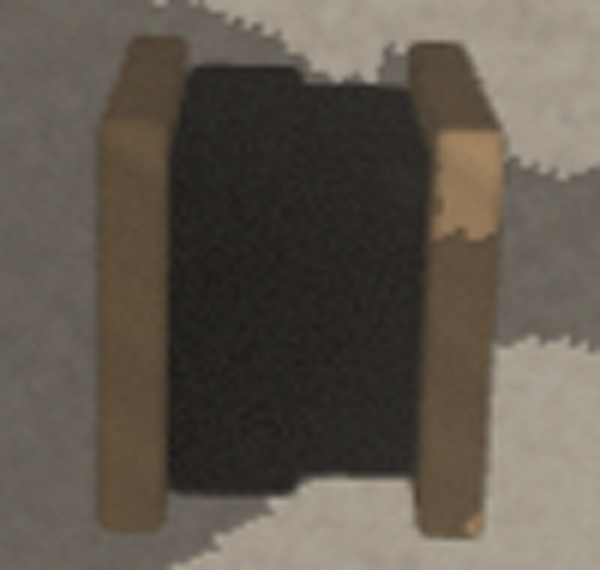

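```bash
python3 - <<'E'
from h import *
c=np.load('c2.npy',allow_pickle=True).item()
quad([(235+x/6,160+y/6) for x,y in [(97,120),(503,130),(486,537),(97,530)]],58,c)
to(467.7,0.6,47,-23.8)
E
```

```text
[469.3   1.1] [45.6, 49.4, 46.3, 49.6] xdir -25.1 updir-90 -24.8
t 6.65 p [4.678e+02 1.000e-01 1.790e+02] yaw -23.83 tilt [-0.0005 -0.0003] F [ 0.4 -0.5 -1.1] open 76.48 q [ 0.31  0.17 -0.44  2.03  0.09  0.96 -0.59]
tool cm [-0.02 -0.05 13.2 ]
roll -0.0005
```

Request:
{"op": "servo_tool", "data": {
  "linear": [
    [0.1,-0.15,4],
    [0,0,4],
    [0,0,3.2],
    [0,0,2],
    [0,0,0],
    [0,0,0],
    [0,0,0],
    [0,0,0]
  ],
  "roll": [0.02,0,0,0,0,0,0,0],
  "hand": [90,90,90,90,70,60,55,55]
}}

```text
t: 7.65
position: [470.1, 1.2, 48.1]
ee_rot: [0.976, -0.217, 0.001, -0.0]
contact_force: [0.1, -1.0, 1.2]
opening: 47.0
```

Request:
{"op": "servo_tool", "data": {
  "linear": [
    [0,0,0],
    [0,0,0]
  ],
  "roll": [0,0],
  "hand": [53.5,53.5]
}}

```text
t: 7.9
position: [470.0, 1.2, 48.0]
ee_rot: [0.976, -0.217, 0.001, 0.0]
contact_force: [-0.9, -0.0, 6.6]
opening: 45.7
```

Request:
{"op": "servo_tool", "data": {
  "linear": [
    [0,0,0],
    [0,0,0],
    [0,0,0]
  ],
  "roll": [0,0,0],
  "hand": [52.5,52.5,52.5]
}}

```text
t: 8.28
position: [470.1, 1.2, 48.1]
ee_rot: [0.976, -0.217, 0.001, 0.0]
contact_force: [-0.8, -0.1, 6.7]
opening: 45.5
```

Request:
{"op": "servo_tool", "data": {
  "linear": [
    [0,0,0],
    [0,0,0],
    [0,0,0]
  ],
  "roll": [0,0,0],
  "hand": [51.5,51.5,51.5]
}}

```text
t: 8.65
position: [470.1, 1.2, 48.2]
ee_rot: [0.976, -0.217, 0.001, 0.0]
contact_force: [-2.1, 0.1, 9.4]
opening: 44.3
```

Request:
{"op": "servo_tool", "data": {
  "linear": [
    [0,0,0],
    [0,0,0],
    [0,0,0]
  ],
  "roll": [0,0,0],
  "hand": [50.5,50.5,50.5]
}}

```text
t: 9.02
position: [470.2, 1.2, 48.4]
ee_rot: [0.976, -0.217, 0.001, 0.0]
contact_force: [-3.0, -0.8, 9.5]
opening: 44.2
```

```bash
python3 - <<'E'
from h import *
for i in range(4): st(); eyes.grab_frame('top')
E
```

```text
t 9.03 p [470.2   1.2  48.4] yaw -25.09 tilt [ 0.0012 -0.0006] F [-3.  -0.8  9.5] open 44.15 q [ 0.24  0.38 -0.4   2.13  0.23  0.67 -0.75]
t 9.07 p [470.2   1.2  48.3] yaw -25.09 tilt [ 0.0012 -0.0006] F [-2.2 -0.5  8.4] open 43.44 q [ 0.24  0.38 -0.4   2.13  0.23  0.67 -0.75]
t 9.12 p [470.2   1.2  48.4] yaw -25.09 tilt [ 0.0012 -0.0006] F [-1.  -0.9 10.1] open 43.66 q [ 0.24  0.38 -0.4   2.13  0.23  0.67 -0.75]
t 9.18 p [470.2   1.2  48.4] yaw -25.09 tilt [ 0.0011 -0.0006] F [-1.2 -0.3  9.5] open 44.03 q [ 0.24  0.38 -0.4   2.13  0.23  0.67 -0.75]
```

```bash
python3 - <<'E'
from h import *
to(442.6,158.5,180,-23)
E
```

```text
t 9.22 p [470.2   1.2  48.4] yaw -25.09 tilt [ 0.0012 -0.0006] F [-2.2 -0.1  9. ] open 43.81 q [ 0.24  0.38 -0.4   2.13  0.23  0.67 -0.75]
tool cm [ -9.15 -13.07 -13.18]
roll -0.0364
```

Request:
{"op": "servo_tool", "data": {
  "linear": [
    [0,0,0],
    [0,0,0],
    [0,0,-4.2],
    [0,0,-4.5],
    [-2.3,-3.3,-4.4],
    [-2.3,-3.3,0],
    [-2.3,-3.3,0],
    [-2.25,-3.2,0],
    [0,0,0],
    [0,0,0]
  ],
  "roll": [0,0,0,0,0,0,0,0,-0.036,0],
  "hand": [70,85,90,90,90,90,90,90,90,90]
}}

```text
t: 10.48
position: [442.0, 158.0, 177.9]
ee_rot: [0.98, -0.2, -0.0, 0.001]
contact_force: [-0.6, -0.2, -0.2]
opening: 77.1
```

```bash
python3 - <<'E'
from h import *
st(); c=eyes.get_calibration('wrist'); im=snap('wrist','w3.png'); np.save('c3.npy',c,allow_pickle=True)
im=im[:,:,::-1]; cv2.imwrite('pics/z4.png',cv2.resize(im[150:270,215:345],None,fx=5,fy=5,interpolation=cv2.INTER_CUBIC))
E
```

```text
t 10.47 p [442.  158.  177.9] yaw -23.04 tilt [-0.0007 -0.0009] F [-0.6 -0.2 -0.2] open 77.07 q [ 0.08  0.19 -0.57  2.03  0.12  0.96 -0.96]
```

View pics/w3.png

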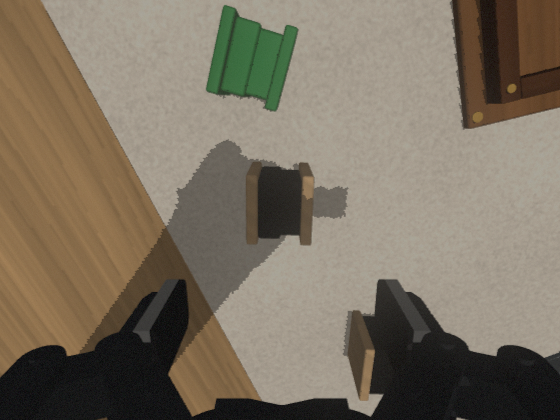

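View pics/z4.png

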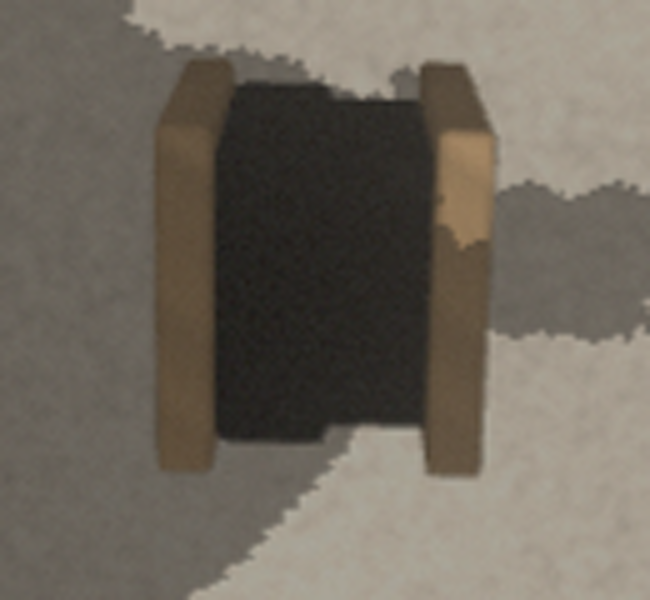

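```bash
python3 - <<'E'
from h import *
c=np.load('c3.npy',allow_pickle=True).item()
quad([(215+x/5,150+y/5) for x,y in [(155,128),(495,132),(484,476),(156,472)]],58,c)
to(443.5,158.5,47,-23.8)
E
```

```text
[442.  163.1] [45.4, 49.4, 46.5, 49.4] xdir -23.8 updir-90 -23.9
t 10.53 p [442.2 157.5 177.9] yaw -23.13 tilt [-0.0006 -0.0009] F [-0.2 -0.6  0.1] open 76.76 q [ 0.08  0.19 -0.57  2.03  0.12  0.96 -0.96]
tool cm [ 0.08 -0.15 13.09]
roll 0.0117
```

Request:
{"op": "servo_tool", "data": {
  "linear": [
    [-0.2,-0.5,4],
    [0,0,4],
    [0,0,3.1],
    [0,0,2],
    [0,0,0],
    [0,0,0],
    [0,0,0],
    [0,0,0]
  ],
  "roll": [0.012,0,0,0,0,0,0,0],
  "hand": [90,90,90,90,70,60,55,55]
}}

```text
t: 11.52
position: [442.9, 164.2, 48.0]
ee_rot: [0.979, -0.206, 0.001, -0.0]
contact_force: [0.7, -0.2, -0.7]
opening: 46.6
```

Request:
{"op": "servo_tool", "data": {
  "linear": [
    [0,0,0],
    [0,0,0]
  ],
  "roll": [0,0],
  "hand": [53.5,53.5]
}}

```text
t: 11.78
position: [442.9, 164.2, 48.0]
ee_rot: [0.979, -0.206, 0.001, -0.0]
contact_force: [-0.6, -1.3, 5.7]
opening: 45.8
```

Request:
{"op": "servo_tool", "data": {
  "linear": [
    [0,0,0],
    [0,0,0],
    [0,0,0]
  ],
  "roll": [0,0,0],
  "hand": [52.5,52.5,52.5]
}}

```text
t: 12.15
position: [443.0, 164.2, 48.1]
ee_rot: [0.979, -0.206, 0.001, -0.0]
contact_force: [-1.3, -1.2, 7.7]
opening: 45.0
```

Request:
{"op": "servo_tool", "data": {
  "linear": [
    [0,0,0],
    [0,0,0],
    [0,0,0]
  ],
  "roll": [0,0,0],
  "hand": [51.5,51.5,51.5]
}}

```text
t: 12.52
position: [443.0, 164.2, 48.3]
ee_rot: [0.979, -0.206, 0.001, 0.0]
contact_force: [-0.8, -1.2, 8.7]
opening: 44.3
```

Request:
{"op": "servo_tool", "data": {
  "linear": [
    [0,0,0],
    [0,0,0],
    [0,0,0]
  ],
  "roll": [0,0,0],
  "hand": [50.5,50.5,50.5]
}}

```text
t: 12.9
position: [443.0, 164.3, 48.4]
ee_rot: [0.979, -0.205, 0.001, 0.0]
contact_force: [-1.6, -2.0, 9.5]
opening: 43.9
```

```bash
python3 - <<'E'
from h import *
for i in range(4): st(); eyes.grab_frame('top')
E
```

```text
t 12.9 p [443.  164.3  48.4] yaw -23.71 tilt [ 0.0013 -0.0004] F [-1.6 -2.   9.5] open 43.95 q [-0.01  0.4  -0.51  2.13  0.31  0.69 -1.14]
t 12.95 p [443.  164.3  48.4] yaw -23.71 tilt [ 0.0014 -0.0004] F [-1.3 -2.  10.6] open 44.22 q [-0.01  0.4  -0.51  2.13  0.31  0.69 -1.14]
t 13.0 p [443.  164.3  48.4] yaw -23.72 tilt [ 0.0013 -0.0004] F [-1.3 -0.9  9.8] open 43.76 q [-0.01  0.4  -0.51  2.13  0.31  0.69 -1.14]
t 13.05 p [443.  164.3  48.3] yaw -23.72 tilt [ 0.0013 -0.0004] F [-1.8 -1.3 10.2] open 43.89 q [-0.01  0.4  -0.51  2.13  0.31  0.69 -1.14]
```

```bash
python3 - <<'E'
from h import *
to(462.5,-138.9,110,-16.5)
E
```

```text
t 13.1 p [443.  164.3  48.4] yaw -23.72 tilt [ 0.0014 -0.0004] F [-1.1 -0.4 10.4] open 43.88 q [-0.01  0.4  -0.51  2.13  0.31  0.69 -1.14]
tool cm [13.99 26.97 -6.15]
roll -0.126
```

Request:
{"op": "servo_tool", "data": {
  "linear": [
    [0,0,0],
    [0,0,0],
    [0,0,-4.1],
    [0,0,-4.1],
    [2,3.85,0],
    [2,3.85,0],
    [2,3.85,0],
    [2,3.85,0],
    [2,3.85,0],
    [2,3.85,0]
  ],
  "roll": [0,0,0,0,0,0,0,0,0,0],
  "hand": [70,85,90,90,90,90,90,90,90,90]
}}

```text
t: 14.35
position: [459.0, -97.0, 129.1]
ee_rot: [0.979, -0.205, -0.0, 0.0]
contact_force: [0.6, 0.6, -0.7]
opening: 76.9
```

Request:
{"op": "servo_tool", "data": {
  "linear": [
    [2,3.85,0],
    [0,0,0],
    [0,0,0]
  ],
  "roll": [0,-0.126,0],
  "hand": [90,90,90]
}}

```text
t: 14.72
position: [461.7, -139.2, 128.9]
ee_rot: [0.989, -0.145, -0.0, -0.0]
contact_force: [-0.3, 0.4, -0.6]
opening: 76.8
```

```bash
python3 - <<'E'
from h import *
to(462.5,-138.9,47,-16.5); snap('wrist','w4.png')
E
```

```text
t 14.72 p [ 461.7 -139.2  128.9] yaw -16.63 tilt [-0.0007  0.0005] F [-0.3  0.4 -0.6] open 76.75 q [ 0.56  0.26 -0.41  2.05  0.14  0.85 -0.22]
tool cm [ 0.07 -0.05  8.19]
roll -0.0023
```

View pics/w4.png

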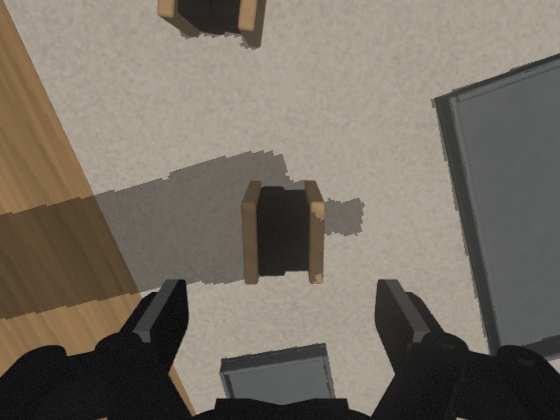

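Request:
{"op": "servo_tool", "data": {
  "linear": [
    [0.05,-0.05,4],
    [0,0,3],
    [0,0,1.2],
    [0,0,0],
    [0,0,0],
    [0,0,0],
    [0,0,0],
    [0,0,0]
  ],
  "roll": [0,0,0,0,0,0,0,0],
  "hand": [90,90,85,65,55,50.5,50.5,50.5]
}}

```text
t: 15.78
position: [463.7, -138.7, 48.6]
ee_rot: [0.99, -0.144, 0.001, 0.0]
contact_force: [-0.7, 0.8, 6.2]
opening: 43.4
```

Request:
{"op": "servo_tool", "data": {
  "linear": [
    [0,0,0],
    [0,0,0],
    [0,0,0]
  ],
  "roll": [0,0,0],
  "hand": [49.2,49.2,49.2]
}}

```text
t: 16.15
position: [463.8, -138.7, 48.7]
ee_rot: [0.99, -0.144, 0.001, 0.0]
contact_force: [-0.2, 1.1, 7.4]
opening: 42.8
```

```bash
python3 - <<'E'
from h import *
for i in range(3): st(); eyes.grab_frame('top')
E
```

```text
t 16.15 p [ 463.8 -138.7   48.7] yaw -16.52 tilt [ 0.0022 -0.0008] F [-0.2  1.1  7.4] open 42.78 q [ 0.52  0.39 -0.38  2.1   0.23  0.68 -0.3 ]
t 16.2 p [ 463.8 -138.7   48.8] yaw -16.51 tilt [ 0.0023 -0.0008] F [-1.   0.2  7.6] open 41.92 q [ 0.52  0.39 -0.38  2.1   0.23  0.68 -0.3 ]
t 16.25 p [ 463.8 -138.7   48.8] yaw -16.51 tilt [ 0.0023 -0.0008] F [-1.7  0.9  7.8] open 42.1 q [ 0.52  0.39 -0.38  2.1   0.23  0.68 -0.3 ]
```

Request:
{"op": "servo_tool", "data": {
  "linear": [
    [0,0,0],
    [0,0,0],
    [0,0,0],
    [0,0,0]
  ],
  "roll": [0,0,0,0],
  "hand": [47.8,47.8,46.5,46.5]
}}

```text
t: 16.8
position: [463.9, -138.8, 49.1]
ee_rot: [0.99, -0.144, 0.001, 0.0]
contact_force: [-2.6, 0.6, 11.2]
opening: 40.1
```

```bash
python3 - <<'E'
from h import *
for i in range(3): st(); eyes.grab_frame('top')
E
```

```text
t 16.8 p [ 463.9 -138.8   49.1] yaw -16.52 tilt [ 0.0023 -0.001 ] F [-2.6  0.6 11.2] open 40.08 q [ 0.52  0.39 -0.38  2.1   0.23  0.68 -0.3 ]
t 16.85 p [ 463.8 -138.8   49. ] yaw -16.52 tilt [ 0.0022 -0.001 ] F [-1.8  1.4  9.6] open 40.5 q [ 0.52  0.39 -0.38  2.1   0.23  0.68 -0.3 ]
t 16.9 p [ 463.9 -138.8   49.1] yaw -16.52 tilt [ 0.0023 -0.0011] F [-1.4  1.7 11. ] open 39.86 q [ 0.52  0.39 -0.38  2.1   0.23  0.68 -0.3 ]
```

Request:
{"op": "servo_tool", "data": {
  "linear": [
    [0,0,0],
    [0,0,-2],
    [0,0,-4],
    [0,0,-4],
    [0,0,-4],
    [0,0,0]
  ],
  "roll": [0,0,0,0,0,0],
  "hand": [45.7,45.7,45.7,45.7,45.7,45.7]
}}

```text
t: 17.7
position: [465.0, -139.3, 190.6]
ee_rot: [0.99, -0.144, 0.004, 0.001]
contact_force: [-0.1, -0.3, -1.0]
opening: 39.5
```

```bash
python3 - <<'E'
from h import *
to(640,123,190,-9)
E
```

```text
t 17.7 p [ 465.  -139.3  190.6] yaw -16.53 tilt [ 0.0074 -0.0029] F [-0.1 -0.3 -1. ] open 39.53 q [ 0.59  0.18 -0.43  1.99  0.09  0.98 -0.17]
tool cm [  9.31 -30.12   0.12]
roll -0.1314
```

Request:
{"op": "servo_tool", "data": {
  "linear": [
    [1.16,-3.77,0],
    [1.16,-3.77,0],
    [1.16,-3.77,0],
    [1.16,-3.77,0],
    [1.16,-3.77,0],
    [1.16,-3.77,0],
    [1.16,-3.77,0],
    [1.16,-3.77,0],
    [0,0,0],
    [0,0,0]
  ],
  "roll": [0,0,0,0,0,0,0,0,-0.13,0],
  "hand": [45.7,45.7,45.7,45.7,45.7,45.7,45.7,45.7,45.7,45.7]
}}

```text
t: 18.95
position: [636.5, 124.2, 185.3]
ee_rot: [0.997, -0.079, -0.001, 0.0]
contact_force: [0.6, -1.3, -1.1]
opening: 38.9
```

```bash
python3 - <<'E'
from h import *
st(); c=eyes.get_calibration('wrist'); im=snap('wrist','w5.png'); np.save('c5.npy',c,allow_pickle=True)
E
```

```text
t 18.95 p [636.5 124.2 185.3] yaw -9.09 tilt [-0.003  -0.0006] F [ 0.6 -1.3 -1.1] open 38.95 q [ 0.13  0.5  -0.54  1.6   0.28  1.12 -0.64]
```

View pics/w5.png

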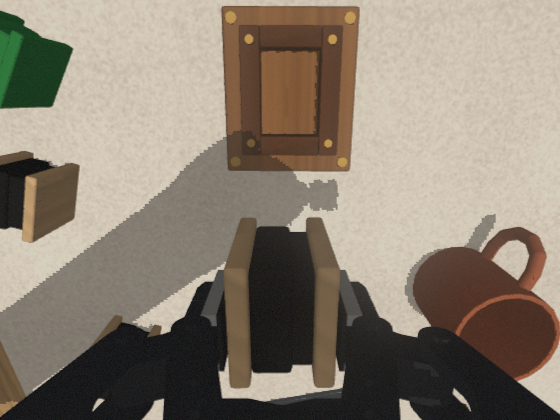

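```bash
python3 - <<'E'
import cv2
im=cv2.imread('pics/w5.png'); cv2.imwrite('pics/z5.png',cv2.resize(im[0:180,210:370],None,fx=3.3,fy=3.3,interpolation=cv2.INTER_CUBIC))
cv2.imwrite('pics/z6.png',cv2.resize(im[205:400,205:380],None,fx=3,fy=3,interpolation=cv2.INTER_CUBIC))
E
```

```text
(no output)
```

View pics/z5.png

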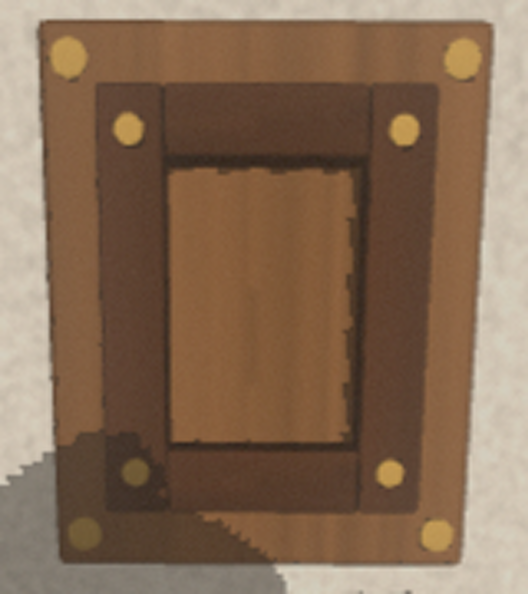

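View pics/z6.png

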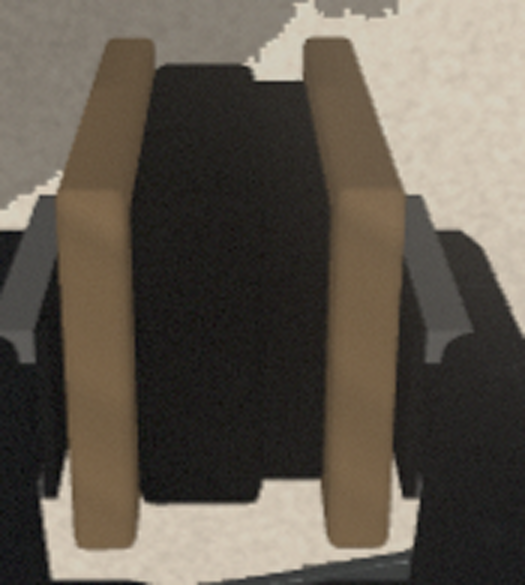

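```bash
python3 - <<'E'
from h import *
c=np.load('c5.npy',allow_pickle=True).item()
f=lambda L:[(210+x/3.3,y/3.3) for x,y in L]
quad(f([(96,84),(438,86),(418,514),(105,510)]),30,c)
quad(f([(163,157),(370,155),(357,447),(168,447)]),30,c)
quad(f([(39,22),(493,24),(462,563),(61,562)]),10,c)
quad([(205+x/3,205+y/3) for x,y in [(58,190),(404,190),(390,545),(76,547)]],194,c)
st()
E
```

```text
[654.6 204.4] [70.4, 87.9, 71.3, 87.4] xdir -9.6 updir-90 -9.5
[654.7 205. ] [43.3, 59.9, 42.4, 59.5] xdir -8.9 updir-90 -9.5
[654.9 204.5] [98.8, 118.4, 99.2, 118.7] xdir -9.3 updir-90 -9.2
[636.  123.4] [39.0, 49.2, 39.7, 49.6] xdir -8.8 updir-90 -8.8
t 19.0 p [636.6 123.5 185.6] yaw -9.19 tilt [-0.0025 -0.001 ] F [ 0.1  0.4 -1. ] open 39.49 q [ 0.13  0.5  -0.54  1.6   0.28  1.12 -0.64]
```

```bash
python3 - <<'E'
from h import *
to(655.2,204.9,110,-9.5)
E
```

```text
t 19.0 p [636.6 123.5 185.6] yaw -9.19 tilt [-0.0025 -0.001 ] F [ 0.1  0.4 -1. ] open 39.49 q [ 0.13  0.5  -0.54  1.6   0.28  1.12 -0.64]
tool cm [ 0.56 -8.35  7.55]
roll 0.0054
```

Request:
{"op": "servo_tool", "data": {
  "linear": [
    [0.2,-2.8,0],
    [0.2,-2.8,0],
    [0.16,-2.75,0],
    [0,0,2.5],
    [0,0,2.5],
    [0,0,2.5],
    [0,0,0],
    [0,0,0]
  ],
  "roll": [0.006,0,0,0,0,0,0,0],
  "hand": [45,44.8,44.5,44.5,44.5,44.5,44.5,44.5]
}}

```text
t: 20.0
position: [656.9, 205.4, 113.1]
ee_rot: [0.997, -0.083, 0.001, -0.0]
contact_force: [0.1, 0.6, -1.0]
opening: 38.3
```

```bash
python3 - <<'E'
from h import *
to(655.2,204.9,85,-9.5); c=eyes.get_calibration('wrist'); im=snap('wrist','w6.png'); np.save('c6.npy',c,allow_pickle=True)
snap('side','s6.png')
E
```

```text
t 20.0 p [656.9 205.4 113.1] yaw -9.48 tilt [0.0012 0.0001] F [ 0.1  0.6 -1. ] open 38.25 q [-0.01  0.63 -0.52  1.56  0.35  1.04 -0.79]
tool cm [-0.16  0.07  2.81]
roll 0.0004
```

View pics/w6.png

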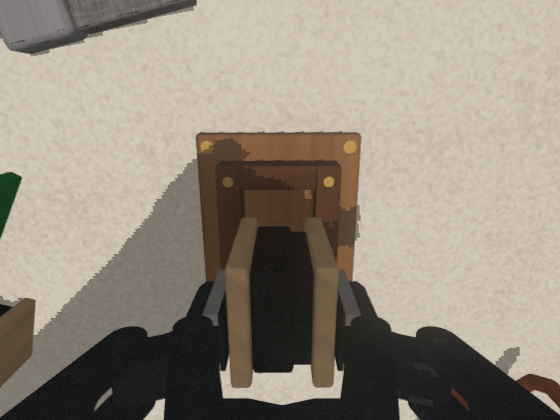

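View pics/s6.png

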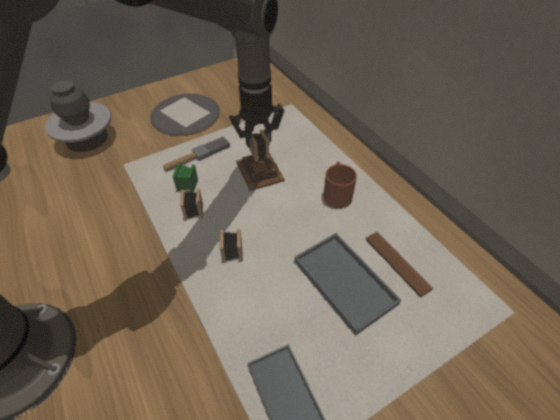

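```bash
python3 - <<'E'
from h import *
im=cv2.imread('pics/w6.png'); cv2.imwrite('pics/z7.png',cv2.resize(im[125:255,190:370],None,fx=4.4,fy=4.4,interpolation=cv2.INTER_CUBIC))
E
```

```text
(no output)
```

View pics/z7.png

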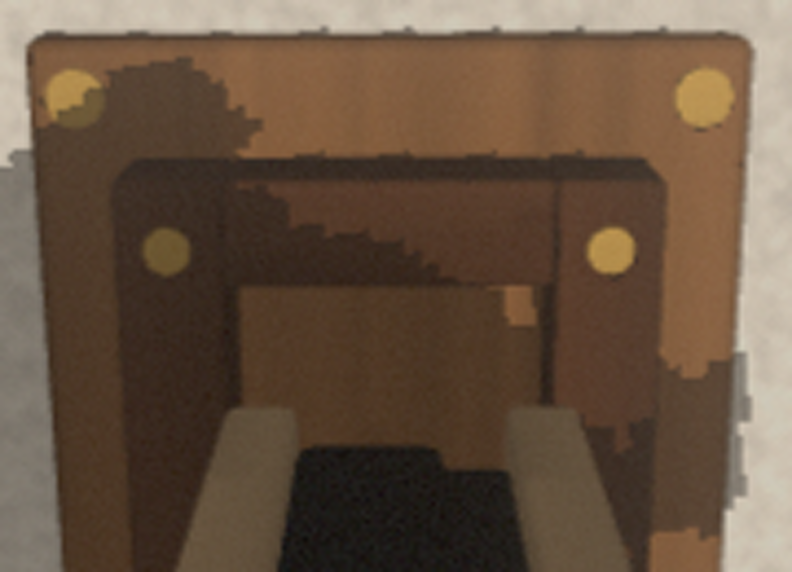

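```bash
python3 - <<'E'
from h import *
c=np.load('c6.npy',allow_pickle=True).item()
f=lambda p:(190+p[0]/4.4,125+p[1]/4.4)
a=np.radians(-9.35); ty=np.array([np.sin(a),-np.cos(a)])
for n,A,B,z,h in [('base',(28,38),(752,38),10,60),('rim',(115,182),(665,183),30,44),('slot',(236,285),(553,285),30,30),('pad',(224,410),(580,410),64,25)]:
    p,q=w('wrist',f(A),z,c)[:2],w('wrist',f(B),z,c)[:2]; v=q-p
    print(n,np.linalg.norm(v).round(1),np.degrees(np.arctan2(v[1],v[0])).round(1),'centre',((p+q)/2+ty*h).round(1))
E
```

```text
base 98.7 -9.5 centre [654.7 204.6]
rim 70.1 -9.6 centre [654.6 204.2]
slot 41.2 -9.5 centre [655.3 204.7]
pad 39.5 -9.5 centre [656.  203.5]
```

Request:
{"op": "servo_tool", "data": {
  "linear": [
    [-0.15,-0.08,1],
    [0,0,1],
    [0,0,0.8],
    [0,0,0],
    [0,0,0]
  ],
  "roll": [0,0,0,0,0],
  "hand": [44.5,44.5,44.5,44.5,44.5]
}}

```text
t: 20.72
position: [655.1, 206.9, 84.3]
ee_rot: [0.997, -0.082, 0.0, -0.0]
contact_force: [0.5, 1.0, -1.6]
opening: 38.3
```

```bash
python3 - <<'E'
from h import *
to(655.6,206,75,-9.5); c=eyes.get_calibration('wrist'); im=snap('wrist','w7.png'); np.save('c7.npy',c,allow_pickle=True)
cv2.imwrite('pics/z8.png',cv2.resize(im[140:270,190:370,::-1],None,fx=4.4,fy=4.4,interpolation=cv2.INTER_CUBIC))
E
```

```text
t 20.73 p [655.1 206.9  84.3] yaw -9.39 tilt [0.0002 0.0001] F [ 0.5  1.  -1.6] open 38.29 q [-0.02  0.66 -0.51  1.58  0.37  1.   -0.8 ]
tool cm [0.06 0.08 0.93]
roll 0.0018
```

View pics/z8.png

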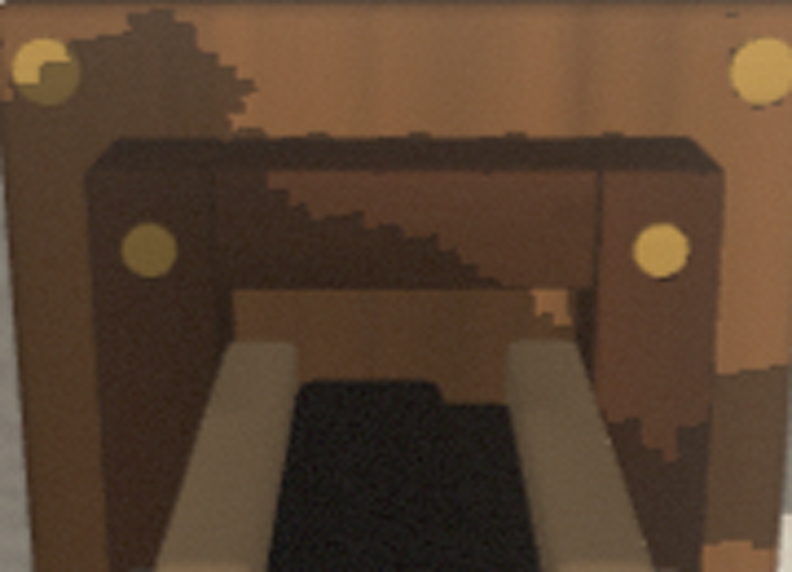

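Request:
{"op": "servo_tool", "data": {
  "linear": [
    [0.05,0.05,0.3],
    [0,0,0.4],
    [0,0,0.4],
    [0,0,0]
  ],
  "roll": [0,0,0,0],
  "hand": [44.5,44.5,44.5,44.5]
}}

```text
t: 21.28
position: [655.0, 206.0, 72.6]
ee_rot: [0.997, -0.082, -0.0, 0.0]
contact_force: [0.5, 1.2, -0.4]
opening: 38.2
```

```bash
python3 - <<'E'
from h import *
st(); im=snap('wrist','w8.png')
cv2.imwrite('pics/z9.png',cv2.resize(im[140:270,190:370,::-1],None,fx=4.4,fy=4.4,interpolation=cv2.INTER_CUBIC))
E
```

```text
t 21.27 p [655.  206.   72.6] yaw -9.39 tilt [-0.001  -0.0005] F [ 0.5  1.2 -0.4] open 38.24 q [-0.02  0.68 -0.5   1.59  0.37  0.98 -0.81]
```

View pics/z9.png

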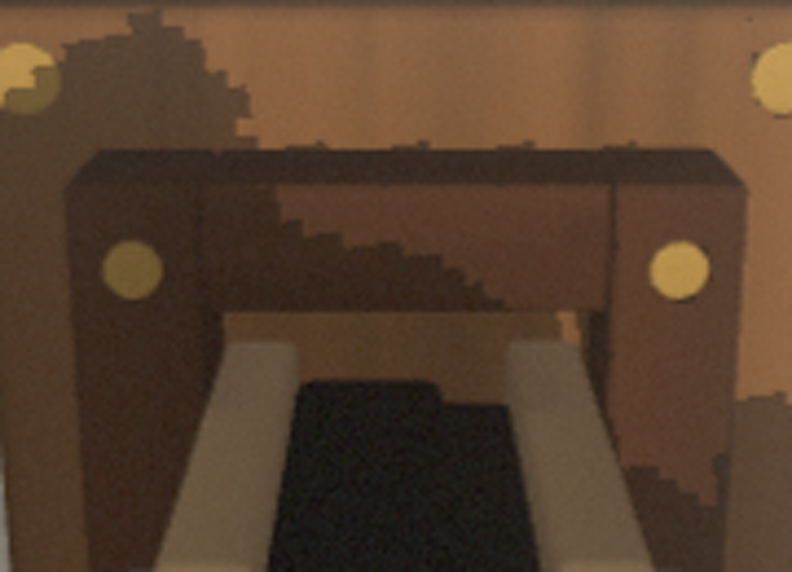

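Request:
{"op": "servo_tool", "data": {
  "linear": [
    [0,0,0.4],
    [0,0,0.4],
    [0,0,0.2],
    [0,0,0]
  ],
  "roll": [0,0,0,0],
  "hand": [44.5,44.5,44.5,44.5]
}}

```text
t: 21.82
position: [655.2, 206.1, 63.0]
ee_rot: [0.997, -0.082, -0.0, 0.0]
contact_force: [-0.6, 0.0, -1.5]
opening: 38.3
```

Request:
{"op": "servo_tool", "data": {
  "linear": [
    [0,0,0.2],
    [0,0,0]
  ],
  "roll": [0,0],
  "hand": [44.5,44.5]
}}

```text
t: 22.08
position: [655.3, 206.1, 61.1]
ee_rot: [0.997, -0.082, -0.0, 0.0]
contact_force: [-0.9, -0.6, -1.4]
opening: 38.6
```

Request:
{"op": "servo_tool", "data": {
  "linear": [
    [0,0,0.15],
    [0,0,0]
  ],
  "roll": [0,0],
  "hand": [44.5,44.5]
}}

```text
t: 22.32
position: [655.3, 206.1, 59.6]
ee_rot: [0.997, -0.082, -0.0, 0.0]
contact_force: [0.4, 0.5, -1.9]
opening: 38.6
```

Request:
{"op": "servo_tool", "data": {
  "linear": [
    [0,0,0.1],
    [0,0,0]
  ],
  "roll": [0,0],
  "hand": [44.5,44.5]
}}

```text
t: 22.58
position: [655.5, 206.2, 59.4]
ee_rot: [0.997, -0.082, 0.0, 0.0]
contact_force: [-1.2, -0.8, 3.2]
opening: 38.2
```

Request:
{"op": "servo_tool", "data": {
  "linear": [
    [0,0,0.1],
    [0,0,0]
  ],
  "roll": [0,0],
  "hand": [44.5,44.5]
}}

```text
t: 22.82
position: [655.5, 206.2, 59.3]
ee_rot: [0.997, -0.082, 0.0, 0.0]
contact_force: [-4.2, -2.1, 8.3]
opening: 38.5
```

Request:
{"op": "servo_tool", "data": {
  "linear": [
    [0,0,0.05],
    [0,0,0.05],
    [0,0,0],
    [0,0,0]
  ],
  "roll": [0,0,0,0],
  "hand": [46.5,48.5,50,50]
}}

```text
t: 23.32
position: [655.5, 206.7, 58.5]
ee_rot: [0.997, -0.082, 0.0, -0.0]
contact_force: [-3.9, -0.5, 7.4]
opening: 42.9
```

Request:
{"op": "servo_tool", "data": {
  "linear": [
    [0,0,0],
    [0,0,0],
    [0,0,0],
    [0,0,0]
  ],
  "roll": [0,0,0,0],
  "hand": [52,56,64,64]
}}

```text
t: 23.82
position: [655.4, 206.1, 56.5]
ee_rot: [0.997, -0.082, -0.0, 0.0]
contact_force: [0.2, 0.8, -0.2]
opening: 54.6
```

```bash
python3 - <<'E'
from h import *
to(655,206,185); im=snap('wrist','w9.png')
E
```

```text
t 23.82 p [655.4 206.1  56.5] yaw -9.4 tilt [-0.0002 -0.0002] F [ 0.2  0.8 -0.2] open 54.61 q [-0.03  0.69 -0.5   1.59  0.38  0.95 -0.82]
tool cm [ -0.04   0.02 -12.85]
```

View pics/w9.png

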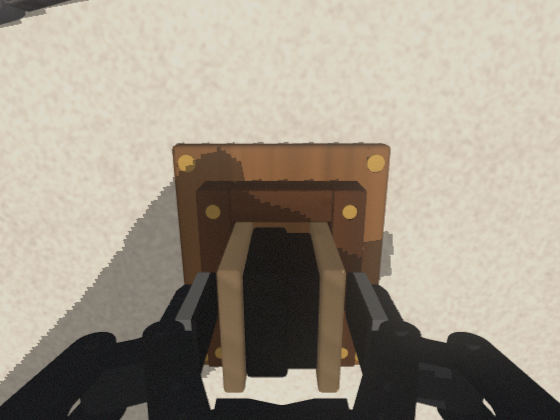

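Request:
{"op": "servo_tool", "data": {
  "linear": [
    [0,0,-3],
    [0,0,-4],
    [0,0,-4],
    [0,2,-1],
    [0,3,0],
    [0,3,0],
    [0,0,0]
  ],
  "roll": [0,0,0,0,0,0,0],
  "hand": [75,85,90,90,90,90,90]
}}

```text
t: 24.75
position: [641.9, 121.6, 175.3]
ee_rot: [0.996, -0.085, -0.001, 0.002]
contact_force: [0.5, -0.4, -0.2]
opening: 77.0
```

```bash
python3 - <<'E'
from h import *
to(442.9,164.2,130,-23.7); c=eyes.get_calibration('wrist'); im=snap('wrist','w10.png'); np.save('c10.npy',c,allow_pickle=True); im2=snap('side','s10.png')
cv2.imwrite('pics/z10.png',np.hstack([cv2.resize(im[0:200,200:370,::-1],None,fx=2.3,fy=2.3,interpolation=cv2.INTER_CUBIC),cv2.resize(im2[120:220,220:305,::-1],None,fx=4.6,fy=4.6,interpolation=cv2.INTER_CUBIC)]))
E
```

```text
t 24.75 p [641.9 121.6 175.3] yaw -9.75 tilt [-0.0023 -0.004 ] F [ 0.5 -0.4 -0.2] open 76.96 q [ 0.13  0.51 -0.54  1.6   0.29  1.11 -0.65]
tool cm [-20.33  -0.85   4.56]
roll 0.2435
```

View pics/z10.png

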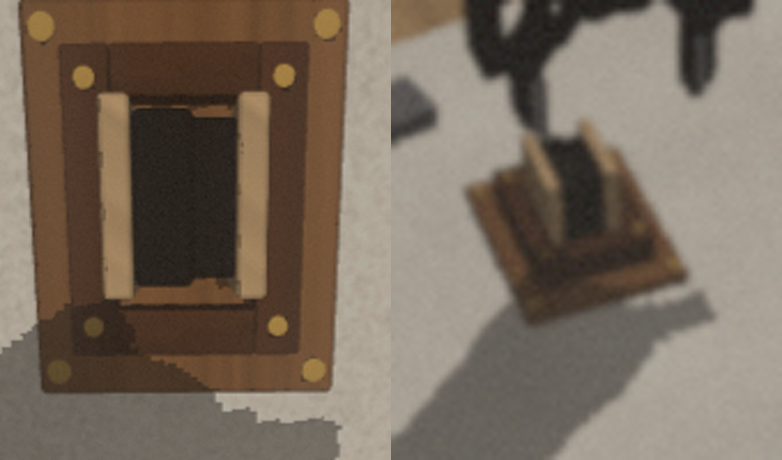

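```bash
python3 - <<'E'
from h import *
c=np.load('c10.npy',allow_pickle=True).item()
f=lambda L:[(200+x/2.3,y/2.3) for x,y in L]
quad(f([(98,93),(269,92),(267,297),(106,298)]),68,c)
E
```

```text
[655.  205.8] [42.1, 49.3, 42.6, 49.3] xdir -9.4 updir-90 -8.9
```

Request:
{"op": "servo_tool", "data": {
  "linear": [
    [-4,-0.17,0],
    [-4.1,-0.17,0],
    [-4.1,-0.17,0],
    [-4.1,-0.17,0],
    [-4,-0.17,0],
    [0,0,2],
    [0,0,2.5],
    [0,0,0],
    [0,0,0]
  ],
  "roll": [0,0,0,0,0,0.122,0.122,0,0],
  "hand": [90,90,90,90,90,90,90,90,90]
}}

```text
t: 25.98
position: [443.7, 169.8, 132.3]
ee_rot: [0.98, -0.201, 0.0, -0.0]
contact_force: [1.2, 1.4, -0.1]
opening: 77.0
```

```bash
python3 - <<'E'
from h import *
to(442.9,164.2,47,-23.7); im=snap('wrist','w11.png')
E
```

```text
t 25.98 p [443.7 169.8 132.3] yaw -23.2 tilt [0.0006 0.0008] F [ 1.2  1.4 -0.1] open 77.0 q [ 0.06  0.27 -0.59  2.06  0.19  0.87 -1.04]
tool cm [0.15 0.55 8.53]
roll 0.0087
```

View pics/w11.png

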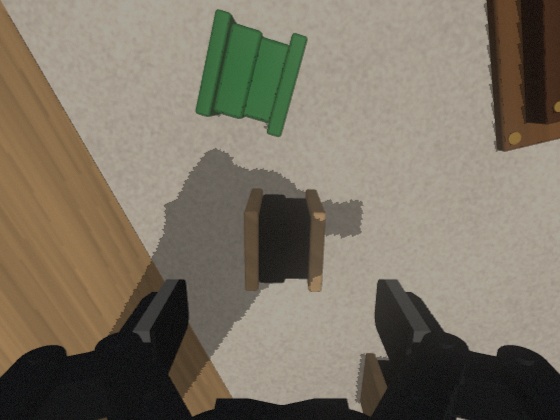

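Request:
{"op": "servo_tool", "data": {
  "linear": [
    [0.15,0.55,4],
    [0,0,3],
    [0,0,1.5],
    [0,0,0],
    [0,0,0],
    [0,0,0],
    [0,0,0],
    [0,0,0]
  ],
  "roll": [0.009,0,0,0,0,0,0,0],
  "hand": [90,90,85,65,55,52,51.3,51.3]
}}

```text
t: 27.02
position: [443.5, 163.8, 48.1]
ee_rot: [0.978, -0.207, 0.001, -0.001]
contact_force: [-2.1, 0.8, 6.1]
opening: 44.6
```

Request:
{"op": "servo_tool", "data": {
  "linear": [
    [0,0,-2],
    [0,0,-4],
    [0,0,-4],
    [0,0,0],
    [0,0,0]
  ],
  "roll": [0,0,0,0,0],
  "hand": [51.3,51.3,51.3,51.3,51.3]
}}

```text
t: 27.65
position: [442.2, 162.6, 146.4]
ee_rot: [0.978, -0.207, -0.0, 0.0]
contact_force: [-0.9, -0.6, -1.4]
opening: 43.9
```

```bash
python3 - <<'E'
from h import *
a=np.radians(3.3); t=np.array([641.6,-192.3]); y=np.array([-np.sin(a),np.cos(a)])
print(t+45*y,t-45*y)
to(*(t-45*y),150,3.3); im=snap('wrist','w12.png')
E
```

```text
[ 639.00961879 -147.37461825] [ 644.19038121 -237.22538175]
t 27.65 p [442.2 162.6 146.4] yaw -23.9 tilt [-0.0003 -0.0008] F [-0.9 -0.6 -1.4] open 43.86 q [ 0.09  0.24 -0.61  2.06  0.17  0.9  -1.03]
tool cm [34.66 28.38 -0.33]
roll -0.4747
```

View pics/w12.png

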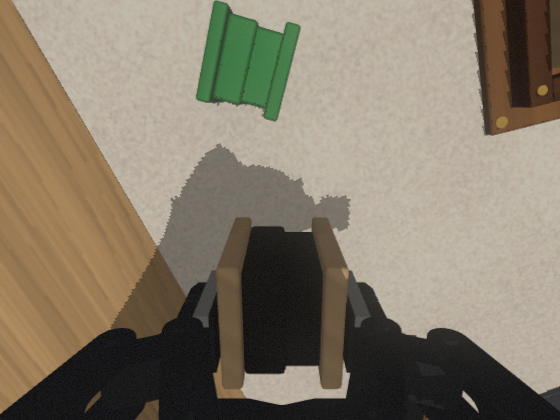

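Request:
{"op": "servo_tool", "data": {
  "linear": [
    [3.85,3.15,0],
    [3.85,3.15,0],
    [3.85,3.15,0],
    [3.85,3.15,0],
    [3.85,3.15,0],
    [3.85,3.15,0],
    [3.85,3.15,0],
    [3.85,3.15,0],
    [3.85,3.15,0],
    [0,0,0]
  ],
  "roll": [0,0,0,0,0,0,0,0,0,0],
  "hand": [51.3,51.3,51.3,51.3,51.3,51.3,51.3,51.3,51.3,51.3]
}}

```text
t: 28.95
position: [643.8, -242.3, 143.9]
ee_rot: [0.978, -0.21, -0.001, 0.001]
contact_force: [-0.8, -0.0, -0.9]
opening: 44.3
```

Request:
{"op": "servo_tool", "data": {
  "linear": [
    [0,0,0],
    [0,0,0],
    [0,0,0],
    [0,0,0],
    [0,0,0]
  ],
  "roll": [-0.16,-0.16,-0.155,0,0],
  "hand": [51.3,51.3,51.3,51.3,51.3]
}}

```text
t: 29.58
position: [644.1, -235.7, 145.9]
ee_rot: [1.0, 0.028, -0.001, -0.0]
contact_force: [-0.4, 0.2, -1.9]
opening: 44.2
```

```bash
python3 - <<'E'
from h import *
to(644.2,-237.2,54,3.3); c=eyes.get_calibration('wrist'); im=snap('wrist','w13.png'); np.save('c13.npy',c,allow_pickle=True)
E
```

```text
t 29.57 p [ 644.1 -235.7  145.9] yaw 3.25 tilt [-0.0015  0.0006] F [-0.4  0.2 -1.9] open 44.18 q [ 0.63  0.59 -0.49  1.54  0.3   1.09  0.12]
tool cm [0.01 0.15 9.19]
roll -0.001
```

View pics/w13.png

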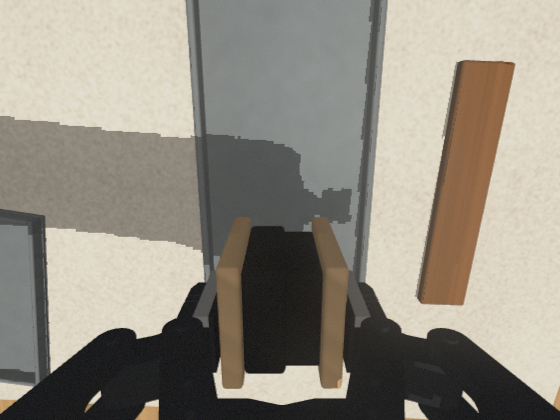

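Request:
{"op": "servo_tool", "data": {
  "linear": [
    [0,0.1,3],
    [0,0,3],
    [0,0,2],
    [0,0,0.8],
    [0,0,0]
  ],
  "roll": [0,0,0,0,0],
  "hand": [51.3,51.3,51.3,51.3,51.3]
}}

```text
t: 30.25
position: [644.8, -237.3, 58.8]
ee_rot: [1.0, 0.029, -0.0, 0.0]
contact_force: [-0.7, 0.2, -1.2]
opening: 44.4
```

Request:
{"op": "servo_tool", "data": {
  "linear": [
    [0,0,0.2],
    [0,0,0]
  ],
  "roll": [0,0],
  "hand": [51.3,51.3]
}}

```text
t: 30.5
position: [645.2, -237.6, 57.7]
ee_rot: [1.0, 0.029, 0.001, 0.0]
contact_force: [-0.9, -0.8, -1.4]
opening: 44.3
```

Request:
{"op": "servo_tool", "data": {
  "linear": [
    [0,0,0.15],
    [0,0,0]
  ],
  "roll": [0,0],
  "hand": [51.3,51.3]
}}

```text
t: 30.75
position: [644.7, -237.5, 55.4]
ee_rot: [1.0, 0.029, 0.0, 0.0]
contact_force: [-0.8, 0.6, -0.9]
opening: 44.4
```

Request:
{"op": "servo_tool", "data": {
  "linear": [
    [0,0,0.15],
    [0,0,0]
  ],
  "roll": [0,0],
  "hand": [51.3,51.3]
}}

```text
t: 31.0
position: [644.6, -237.4, 53.6]
ee_rot: [1.0, 0.029, -0.0, -0.0]
contact_force: [-0.1, -1.2, -0.9]
opening: 44.6
```

Request:
{"op": "servo_tool", "data": {
  "linear": [
    [0,0,0.1],
    [0,0,0]
  ],
  "roll": [0,0],
  "hand": [51.3,51.3]
}}

```text
t: 31.25
position: [644.8, -237.4, 53.3]
ee_rot: [1.0, 0.029, 0.0, 0.0]
contact_force: [-1.1, 0.0, 2.0]
opening: 44.3
```

Floor contact. Release and lift, then on to pad P2.

Request:
{"op": "servo_tool", "data": {
  "linear": [
    [0,0,0],
    [0,0,0],
    [0,0,0],
    [0,0,0],
    [0,0,-3],
    [0,0,-4],
    [0,0,-2],
    [0,0,0]
  ],
  "roll": [0,0,0,0,0,0,0,0],
  "hand": [53,56,64,75,85,90,90,90]
}}

```text
t: 32.25
position: [645.7, -237.6, 144.3]
ee_rot: [1.0, 0.029, 0.002, 0.001]
contact_force: [0.8, -0.3, 0.0]
opening: 76.9
```

```bash
python3 - <<'E'
from h import *
to(470,1.1,130,-25); im=snap('wrist','w14.png')
E
```

```text
t 32.25 p [ 645.7 -237.6  144.3] yaw 3.32 tilt [ 0.0031 -0.0012] F [ 0.8 -0.3  0. ] open 76.86 q [ 0.63  0.59 -0.49  1.54  0.3   1.08  0.12]
tool cm [-16.16 -24.85   1.35]
roll 0.4943
```

View pics/w14.png

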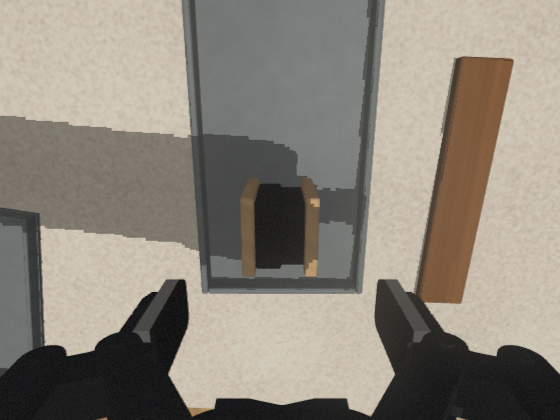

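Request:
{"op": "servo_tool", "data": {
  "linear": [
    [-2.7,-4.15,0],
    [-2.7,-4.15,0],
    [-2.7,-4.15,0],
    [-2.7,-4.15,0],
    [-2.7,-4.15,0],
    [-2.7,-4.1,0],
    [0,0,0],
    [0,0,0],
    [0,0,0],
    [0,0,0]
  ],
  "roll": [0,0,0,0,0,0,0.165,0.165,0.165,0],
  "hand": [90,90,90,90,90,90,90,90,90,90]
}}

```text
t: 33.55
position: [467.3, 1.1, 141.3]
ee_rot: [0.976, -0.216, -0.001, 0.0]
contact_force: [-0.7, -0.0, 0.4]
opening: 76.8
```

```bash
python3 - <<'E'
from h import *
to(470,1.1,47,-25); im=snap('wrist','w15.png')
E
```

```text
t 33.55 p [467.3   1.1 141.3] yaw -24.93 tilt [-0.003 -0.   ] F [-0.7 -0.   0.4] open 76.76 q [ 0.4   0.23 -0.55  2.07  0.16  0.88 -0.68]
tool cm [ 0.27 -0.12  9.43]
roll 0.0013
```

View pics/w15.png

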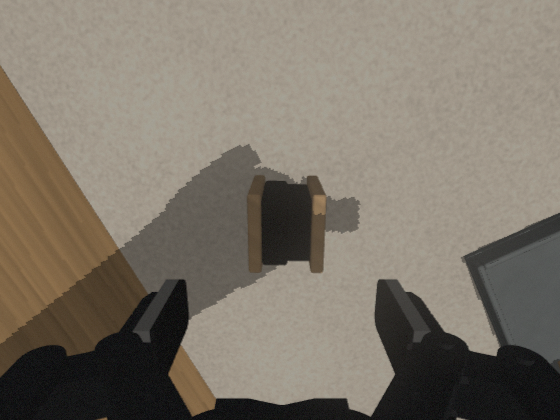

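Request:
{"op": "servo_tool", "data": {
  "linear": [
    [0.25,-0.1,4],
    [0,0,3.4],
    [0,0,2],
    [0,0,0],
    [0,0,0],
    [0,0,0],
    [0,0,0],
    [0,0,0]
  ],
  "roll": [0,0,0,0,0,0,0,0],
  "hand": [90,90,85,65,55,52,51.3,51.3]
}}

```text
t: 34.6
position: [471.8, 1.1, 49.5]
ee_rot: [0.976, -0.217, 0.001, 0.0]
contact_force: [-1.0, -0.4, 2.8]
opening: 44.4
```

Request:
{"op": "servo_tool", "data": {
  "linear": [
    [0,0,-2],
    [0,0,-4],
    [0,0,-4],
    [0,0,0],
    [0,0,0]
  ],
  "roll": [0,0,0,0,0],
  "hand": [51.3,51.3,51.3,51.3,51.3]
}}

```text
t: 35.22
position: [470.5, 0.9, 148.1]
ee_rot: [0.976, -0.217, -0.001, 0.0]
contact_force: [-0.2, -1.2, -2.5]
opening: 44.4
```

```bash
python3 - <<'E'
from h import *
to(639,-147.4,150,3.3)
E
```

```text
t 35.23 p [470.5   0.9 148.1] yaw -25.04 tilt [-0.0013 -0.0005] F [-0.2 -1.2 -2.5] open 44.36 q [ 0.41  0.23 -0.56  2.06  0.16  0.9  -0.68]
tool cm [21.55  6.3  -0.2 ]
roll -0.4947
```

Request:
{"op": "servo_tool", "data": {
  "linear": [
    [4.3,1.26,0],
    [4.3,1.26,0],
    [4.3,1.26,0],
    [4.3,1.26,0],
    [4.3,1.26,0],
    [0,0,0],
    [0,0,0],
    [0,0,0],
    [0,0,0],
    [0,0,0]
  ],
  "roll": [0,0,0,0,0,-0.165,-0.165,-0.165,0,0],
  "hand": [51.3,51.3,51.3,51.3,51.3,51.3,51.3,51.3,51.3,51.3]
}}

```text
t: 36.48
position: [638.7, -146.9, 147.5]
ee_rot: [1.0, 0.028, -0.001, -0.0]
contact_force: [0.5, 0.5, -0.7]
opening: 44.3
```

```bash
python3 - <<'E'
from h import *
to(639,-147.4,56,3.3); snap('wrist','w16.png')
E
```

```text
t 36.48 p [ 638.7 -146.9  147.5] yaw 3.2 tilt [-0.0021  0.0004] F [ 0.5  0.5 -0.7] open 44.33 q [ 0.56  0.55 -0.57  1.62  0.33  1.07 -0.04]
tool cm [0.04 0.06 9.15]
roll -0.0017
```

View pics/w16.png

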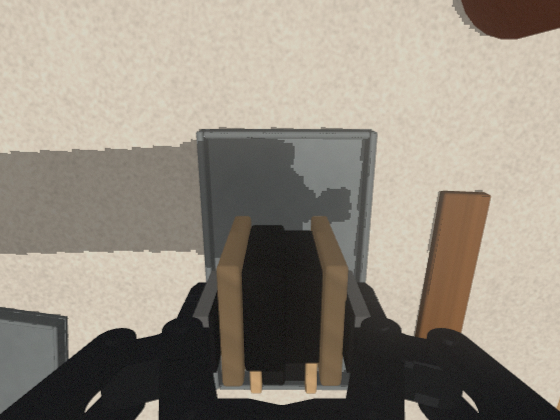

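Request:
{"op": "servo_tool", "data": {
  "linear": [
    [0,0,3],
    [0,0,3],
    [0,0,2],
    [0,0,0.7],
    [0,0,0]
  ],
  "roll": [0,0,0,0,0],
  "hand": [51.3,51.3,51.3,51.3,51.3]
}}

```text
t: 37.15
position: [639.6, -146.8, 61.9]
ee_rot: [1.0, 0.029, 0.0, 0.0]
contact_force: [0.6, -0.6, -0.7]
opening: 44.4
```

Request:
{"op": "servo_tool", "data": {
  "linear": [
    [0,0,0.2],
    [0,0,0]
  ],
  "roll": [0,0],
  "hand": [51.3,51.3]
}}

```text
t: 37.4
position: [639.9, -147.0, 60.6]
ee_rot: [1.0, 0.029, 0.001, 0.0]
contact_force: [-0.9, -0.5, -1.4]
opening: 44.1
```

Request:
{"op": "servo_tool", "data": {
  "linear": [
    [0,0,0.15],
    [0,0,0]
  ],
  "roll": [0,0],
  "hand": [51.3,51.3]
}}

```text
t: 37.65
position: [639.4, -147.0, 58.4]
ee_rot: [1.0, 0.029, 0.0, 0.0]
contact_force: [-0.2, -0.2, -1.2]
opening: 44.1
```

Request:
{"op": "servo_tool", "data": {
  "linear": [
    [0,0,0.2],
    [0,0,0.1],
    [0,0,0]
  ],
  "roll": [0,0,0],
  "hand": [51.3,51.3,51.3]
}}

```text
t: 38.02
position: [639.3, -146.9, 55.1]
ee_rot: [1.0, 0.029, -0.0, 0.0]
contact_force: [-0.1, 0.3, -1.1]
opening: 44.4
```

Request:
{"op": "servo_tool", "data": {
  "linear": [
    [0,0,0.15],
    [0,0,0]
  ],
  "roll": [0,0],
  "hand": [51.3,51.3]
}}

```text
t: 38.28
position: [639.6, -146.9, 54.6]
ee_rot: [1.0, 0.029, 0.0, 0.0]
contact_force: [-1.6, -0.0, 4.3]
opening: 44.1
```

Request:
{"op": "servo_tool", "data": {
  "linear": [
    [0,0,0],
    [0,0,0],
    [0,0,0],
    [0,0,0],
    [0,0,-3],
    [0,0,-4],
    [0,0,-4],
    [0,0,-4],
    [0,0,0]
  ],
  "roll": [0,0,0,0,0,0,0,0,0],
  "hand": [53,56,64,75,85,90,90,90,90]
}}

```text
t: 39.4
position: [641.8, -146.9, 207.9]
ee_rot: [1.0, 0.029, 0.004, 0.001]
contact_force: [-1.1, -1.0, -1.2]
opening: 76.7
```

```bash
python3 - <<'E'
from h import *
st(); a=snap('wrist','w17.png'); b=snap('side','s17.png'); snap('top','t17.png')
cv2.imwrite('pics/z17.png',np.hstack([cv2.resize(a,(400,300)),cv2.resize(b,(400,300))])[:,:,::-1])
cv2.imwrite('pics/z18.png',cv2.resize(b[120:220,210:310,::-1],None,fx=5,fy=5,interpolation=cv2.INTER_CUBIC))
E
```

```text
t 39.4 p [ 641.8 -146.9  207.9] yaw 3.32 tilt [ 0.0076 -0.0016] F [-1.1 -1.  -1.2] open 76.67 q [ 0.58  0.5  -0.59  1.56  0.29  1.17 -0.01]
```

View pics/z17.png

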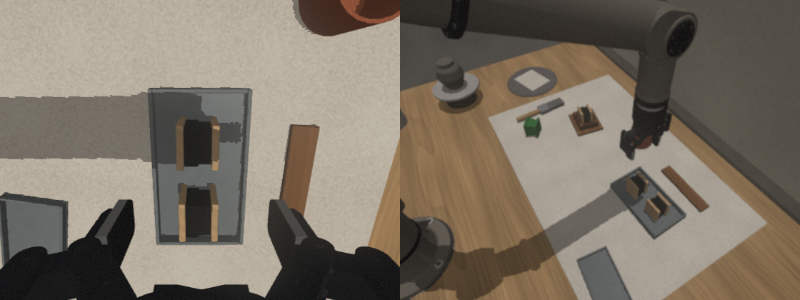

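View pics/z18.png

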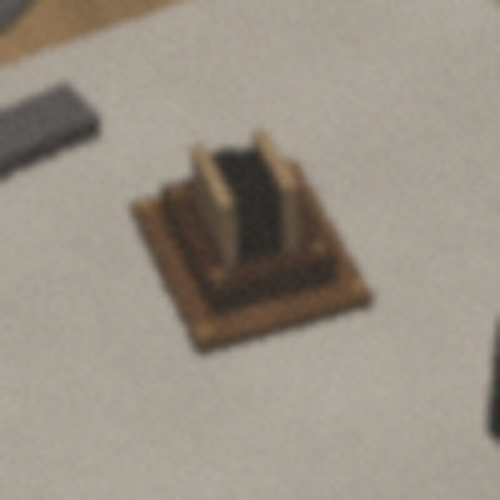

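View pics/t17.png

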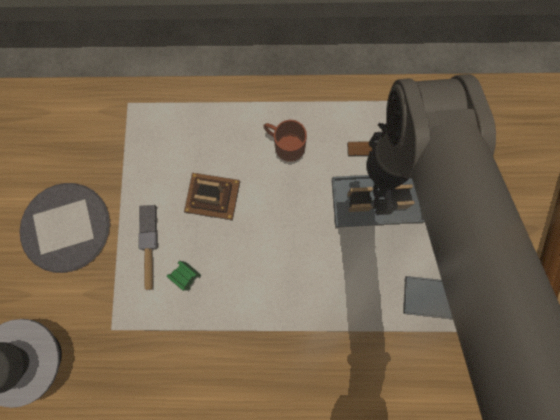

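```bash
python3 - <<'E'
from plant import env
print(env.hand_in())
E
```

```text
the job is handed in; nothing more can be done
None
```

The springy pad is wedged upright in the cradle slot, both hard pads are in the larger grey tray, and I handed the job in at about 39.4 s of the 67 s allowed.

- **Which pad is springy:** I squeezed all three to the same commanded opening of about 43.1 mm. The pad at about (462, -139) closed to about 43.3 mm. The other two held at about 43.8 and 43.9 mm and pushed back harder. That difference was small, close to the reading noise. So I squeezed the first pad further: it followed the fingers down to 38.3 mm, about 23 N at the stated stiffness. A hard pad would not have given that far. The harder two were squeezed at an estimated 20–25 N; the tool reports no grip force, so these figures are inferred.
- **Seating:** The pad entered the slot without any measurable side or vertical force. It met the floor at 59.3 mm tool height, against 59 mm expected, with about 8 N pressing down, and I then let it spring out gently. The wrist camera showed it about 42.5 mm wide at the top and square to the slot within about 0.5°. Its top matched the fully seated height.
- **Tray:** Both hard pads were set down onto the tray floor with light contact (2–4 N). The last wrist and side pictures show them upright, side by side inside the rim.
- **Bystanders:** The mug, the brush, the green look-alike and the visible part of the stick look unmoved in the last top view; the arm hid the rest of the stick there.

The wrist and top cameras placed the cradle about 2 mm apart, which is within the stated calibration. I used the wrist camera and corrected the approach by what it showed. No check failed.

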